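Hold a sample tube on the vortex mixer

ROBOT

A 6-joint arm with a two-finger parallel gripper is mounted at the origin on a cart in front of the work surface, level with it; the furniture and walls round the work are solid. World frame = base frame: x ahead of the robot, y to its left, z up, the work surface at z = 0. Lengths are in mm, angles in rad, forces in N, time in s.
With the tool pointing down it reaches from about 425 to 950 mm from the base axis. Payload 14.7 kg.
Tool frame: the origin (TCP) lies at the centre of the arm's flange, where the gripper is bolted on; the fingertips stand 173 mm ahead of it and the grasp point (between the pads) lies 155 mm ahead of it; z points along the fingers, y is the line along which they close (so a half turn about z gives the same grasp; the last joint's range is limited). The gripper opens to 85 mm and grips with 20 to 120 N. Pads are 22 mm wide; open, the fingers measure 114 mm over their backs; the gripper's body (76 mm by 85 mm) begins 54 mm behind the grasp point. The pads swing forward as they close: fully open they stand 13 mm farther back than shut.
Start: joints at [1.258, 0.48, 1.596, -0, 1.065, -0.047], TCP at [170.719, 627.175, 404.697] pointing down, gripper open.
Joint ranges: [-2.75, 2.75], [-0.82, 2.05], [0.23, 2.67], [-1.56, 4.7], [0.09, 2.69], [-2.92, 2.92]. Speed limits (rad/s): [1.89, 1.89, 2.39, 3.01, 3.01, 3.01].

INTERFACE

Orientations are given as a unit quaternion [x, y, z, w].
In Python, from station import robot, workorder, monitor, get_image gives the robot as it stands (robot), with the cameras as plain functions, the job (workorder) and the readings (monitor).
- The arm moves only by the tool move_tool, called as name(argument=value, ...) on one line, values as JSON. Schema: {"type":"object","properties":{"deltas":{"type":"array","items":{"type":"array","prefixItems":[{"type":"number"},{"type":"array","items":{"type":"number"},"minItems":3,"maxItems":3},{"type":"array","items":{"type":"number"},"minItems":3,"maxItems":3}],"minItems":3,"maxItems":3},"minItems":1,"maxItems":10},"clamp_n":{"type":"number"},"only":{"type":"string"},"quiet":{"type":"boolean"},"lines":{"type":"string"}},"required":["deltas"],"additionalProperties":false}. deltas is a list of rows, 1 to 10 of them, each written [opening, [dx, dy, dz], [rx, ry, rz]]: the opening from 0.0 (shut) to 1.0 (fully open), then dx, dy, dz in fractions of the full range, 1 being 600 mm, then a rotation vector rx, ry, rz in normalised numbers (1 is 2 pi rad); each row shifts and turns the commanded pose from where the row before left it, along the tool's axes as they then stand; what a row does not reach is not made up. A row lasts 1/12 s, in which the tool goes at most 41.7 mm and 0.125 rad, less where a joint would pass 70% of its speed; a pose out of reach is approached as far as the arm can. The fingers move at their own pace and stop on an object; clamp_n is the grip in N (left out, the last holds). Time passes only in rows, so rows that do not move let the fingers close. The tool returns the time, the measured TCP pose, the force, the opening and the grip force at its end. only (a regular expression) keeps the lines of the reply that match it, lines (a string "A,B") keeps lines A to B, and quiet returns only ok. Shift and turn numbers lie between -1 and 1, and a call with a number outside is refused. Input that does not fit is refused with a message, and nothing moves.
- monitor.state(): the state, without advancing time (a new reading comes with each control period).
- get_image(name): name is "side" or "top" or "wrist"; returns a dict with "img" (384x512x3 uint8, blue, green, red), "fx", "fy", "cx", "cy" (pixels), "R" (3x3) and "t" (3): a world point X has camera coordinates R X + t. Camera axes: x right, y down, z forward; pixel columns grow to the right and rows downward; lengths in mm; the calibration is good to about 2 mm. A picture is of the moment at which its call begins. There is no depth.
- workorder.finish_job(): hands the job in; it is judged then, once.
The state is a dict: "clock": time; "joints": joint angles; "qd": joint speeds; "effort": joint torques, N m; "tool_pos": TCP position; "ee_rot": TCP orientation; "force": force on the tool from outside, world axes, zero at the start; "moment": the same for the moment, N m; "gripper_width": opening from 0.0 (shut) to 1.0 (fully open); "grip_force": force on a finger pad.
Only numpy, scipy, OpenCV 4.12 (cv2) and the standard library are available. Lean on these libraries where they do the work, as an engineer would, in place of code of your own. Each camera call takes 0.05 s, during which the arm holds its last target. There are 200 camera calls.

TASK

Take the yellow-capped sample tube out of the red rack, stand it upright in the black rubber cup of the round white vortex mixer and press it down against the cup's spring to half of the cup's travel, so that the yellow band under the cup has just sunk into the collar and the white band above it still shows. Keep it pressed there: the program finishes with the gripper still on the tube, pushing it down, touching only the tube and not the mixer. Leave the two pink-capped tubes in the rack, and do not shift the rack, the sample cup with the yellow lid or the timer.

Things in the scene. Friction and masses are not known exactly. Their poses are not given: they have to be found in the camera images.
- tube_yellow: sample tube of 12 g, glass 12 mm in diameter with a round yellow cap (18 mm in diameter, from 89 to 110 mm above the tip); 110 mm long. Origin: centre of the tube's lower tip; z runs up the tube to the cap. It stands loosely in a rack hole at the start
- tube_pink_a: sample tube with a pale pink cap (18 mm in diameter), 108 mm long, origin at its lower tip, z up; stays in the rack
- tube_pink_b: second sample tube with a pale pink cap, same size and origin; stays in the rack
- rack: small loose red tube rack, 58 (x) x 118 (y) x 66 mm, 150 g; origin: centre of its underside, y along its length. 16 mm square holes in two rows at x = -12 and 12 mm, five a row, 20.5 mm apart; tube tips rest 2 mm above the underside. The three tubes stand at x, y = (-12,-41), (12,0), (-12,41) mm; which is where varies
- mixer: vortex mixer, fixed on the worktop: round white housing 110 mm in diameter, blue stripe, dark collar (48 mm in diameter) with its top 66 mm above the worktop, knob on its front. Origin: centre of its underside, z up; the cup is on this axis. The cup rides on a stem 34 mm in diameter: the 7 mm above the collar are a yellow band, the next 7 mm a white band
- cup_floor (a point): centre of the inner floor of the black rubber cup, where the tube's tip rests; 84 mm above the worktop while the cup is up, it moves with the cup. The well is 17 mm in diameter and 24 mm deep, and flares in its upper 10 mm to a mouth of about 28 mm
- cup_rim (a point): centre of the cup's mouth, level with its rim (36 mm outer diameter), 24 mm above cup_floor
- mixer_cup (a joint): how far the cup is pressed down, in m: 0 = fully up, 0.014 = at its lower stop; 0.007 = half travel (yellow band just gone). A spring pushes it up: about 2 N to start it moving, about 5.5 N at half travel, about 9 N at the stop
- sample_cup: white sample cup with a yellow screw lid, 64 mm in diameter, 66 mm tall, beside the mixer; origin: centre of its underside; leave alone
- timer: white digital timer, 58 x 66 x 19 mm, lying flat; origin: centre of its underside; leave alone

How it is judged (in metres and radians):
On the way, in this order (a step that is already met when the one before it is completed fails the run):
1. the yellow-capped tube is lifted clear of the rack (z of tube_yellow in the frame of rack above 0.066 m), for 0.1 s.
2. the yellow-capped tube stands upright on the floor of the mixer's cup (horizontal distance between tube_yellow and cup_floor below 0.006 m and z of tube_yellow in the frame of cup_floor between -0.004 and 0.005 m and angle between tube_yellow's own z axis and vertical below 0.17 rad), for 0.2 s.
At the end, for the whole second after the job is handed in: The yellow-capped tube stands in the cup (tip within 6 mm of its axis, 5 mm of its floor, leaning under 10 degrees); the gripper is on the tube and keeps the cup pressed 4.5 to 9.5 mm down; nothing else of the robot touches the mixer; both pink-capped tubes stand in the rack (all of step 2 and value of joint mixer_cup between 0.0045 and 0.0095 m and contact force between tube_yellow and mixer above 2 N and contact force between the fingers and tube_yellow above 1 N and contact force between each of the arm, the fingers and mixer below 0.5 N and linear speed of tube_yellow below 0.02 m/s and z of tube_pink_a in the frame of rack between -0.005 and 0.01 m and horizontal distance between each of tube_pink_a, tube_pink_b and rack below 0.055 m and z of tube_pink_b in the frame of rack between -0.005 and 0.01 m); the arm keeps its last pose, push and grip.
It fails at once if the rack is shifted by more than 30 mm (distance of rack from where it was at the start of the episode above 0.03 m).
It fails at once if a pink-capped tube is taken out or shifted by more than 40 mm (distance of any of tube_pink_a, tube_pink_b from where it was at the start of the episode above 0.04 m).
It fails at once if the sample cup or the timer is shifted by more than 25 mm (distance of any of sample_cup, timer from where it was at the start of the episode above 0.025 m).
It also fails if it takes over 38 s, if anything falls off the work surface, if the arm or the gripper's body presses on something with over 40 N, if the wrist force passes 120 N, or if a joint passes its speed limit or range.

## Working session

There is one attempt and no reset: what is moved stays moved. The work goes in short steps, Python scripts to look and compute and a tool call to move; the robot and the scene stay as the last step left them, time stands still between calls to the robot, and variables do not carry over. Pictures are saved under pics/ and viewed, at most 13 in all, crops included, and the job is handed in when it is done.

```bash
ls; mkdir -p pics
```

Run:
```python
from station import robot, workorder, monitor, get_image
import cv2,pickle
d={}
for n in("side","top"):
    d[n]=get_image(n); cv2.imwrite(f"pics/{n}0.png",d[n]["img"])
pickle.dump(d,open("c.pkl","wb"))
for n in d: print(n,d[n]["fx"],d[n]["cx"],d[n]["cy"],d[n]["R"],d[n]["t"])
print(monitor.state())
```

```text
pics
station.py
side 500.0865872553633 255.4476527081088 187.16344684803263 [[ 0.88201248 -0.47062749 -0.02374336]
 [-0.27249829 -0.46829071 -0.8405049 ]
 [ 0.38444592  0.74780584 -0.54128344]] [-401.03608781  176.57017324 1488.65461641]
top 352.7736429790016 256.05135030509024 191.21560084981738 [[ 0.01848337 -0.9997733  -0.01056911]
 [-0.99395029 -0.01722901 -0.10847114]
 [ 0.10826446  0.01251008 -0.99404341]] [ -38.2001033   438.57016976 1069.57113323]
{'clock': 0.1, 'joints': array([ 1.25844124e+00,  4.80792669e-01,  1.59681519e+00, -2.83809884e-05,
        1.06513881e+00, -4.66083347e-02]), 'qd': array([ 0.00055594, -0.00158653, -0.00392174,  0.0007003 , -0.00045066,
        0.00059202]), 'effort': array([ 4.55913787e-04, -9.52266812e+01, -4.31036639e+01, -6.49856634e-05,
        5.18078843e-03,  1.20705845e-04]), 'tool_pos': array([170.64098588, 627.00547757, 404.11957831]), 'ee_rot': array([ 1.32475892e-01,  9.91186060e-01, -5.69953293e-04, -9.07956900e-05]), 'force': array([ 0.68292883, -1.01763578, -0.10502401]), 'moment': array([-0.0982882 , -0.02247006, -0.05275914]), 'grip_force': 0.0, 'gripper_width': 1.0013264583242565}
```

View pics/top0.png

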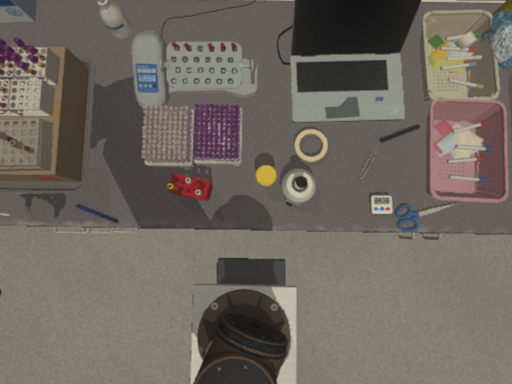

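View pics/side0.png

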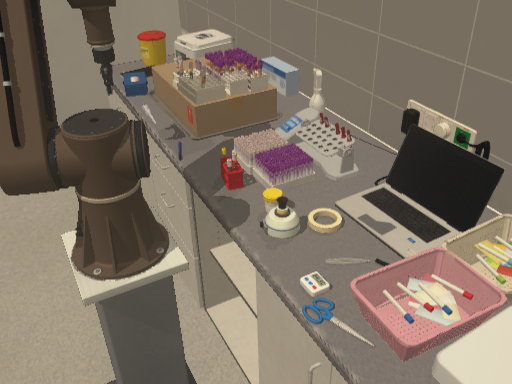

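The top view shows the red rack at about (190,187) px with the yellow cap at (171,186). The mixer is at (299,185) and the sample cup at (265,176). I'll zoom both views.

Run:
```python
import cv2,pickle,numpy as np
d=pickle.load(open("c.pkl","rb"))
a=cv2.resize(d["top"]["img"][160:215,160:325],None,fx=4.8,fy=4.8,interpolation=cv2.INTER_CUBIC)
b=cv2.resize(d["side"]["img"][140:240,210:310],(320,320),interpolation=cv2.INTER_CUBIC)
c=np.zeros((a.shape[0]+320,a.shape[1],3),np.uint8);c[:a.shape[0]]=a;c[a.shape[0]:,:320]=b
print(c.shape,a.shape);cv2.imwrite("pics/z.png",c)
```

```text
(584, 792, 3) (264, 792, 3)
```

View pics/z.png

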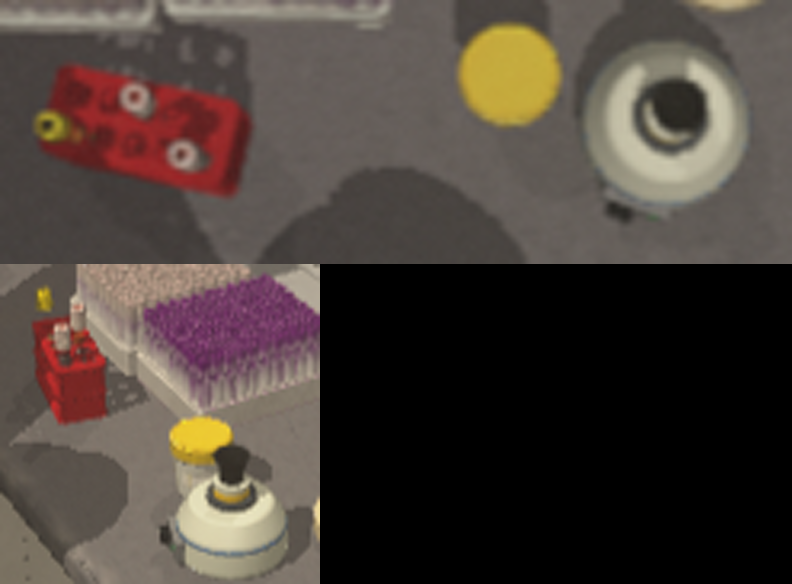

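The zoom gives cap tops at crop px (46,125) yellow and (135,97), (182,154) pink. The cup mouth is at (677,104). Next I locate these in world coordinates.

Create h.py:
```python
import numpy as np
def ray(c,u,v,z):
    d=c["R"].T@np.array([(u-c["cx"])/c["fx"],(v-c["cy"])/c["fy"],1]);o=-c["R"].T@c["t"]
    return o+d*(z-o[2])/d[2]
def proj(c,X):
    p=c["R"]@np.array(X,float)+c["t"];return c["fx"]*p[0]/p[2]+c["cx"],c["fy"]*p[1]/p[2]+c["cy"]
```

Run:
```python
import pickle,numpy as np
from h import *
d=pickle.load(open("c.pkl","rb"));f=lambda x:160+(x+.5)/4.8-.5
P={}
for n,u,v,z in[("yel",46,125,112),("pa",135,97,110),("pb",182,154,110),("cup",677,104,108),("housing",665,122,40),("lid",510,75,66)]:
    P[n]=ray(d["top"],f(u),f(v),z);print(n,P[n].round(1))
g=lambda u,v:(210+(u+.5)/3.2-.5,140+(v-264+.5)/3.2-.5)
for n,u,v,z in[("yel",45,288,112),("cup",233,453,108)]:
    print("side",n,ray(d["side"],*g(u,v),z).round(1))
for a,b in(("yel","pa"),("yel","pb"),("pa","pb")):
    e=P[b]-P[a];print(a,b,np.hypot(*e[:2]),np.degrees(np.arctan2(e[1],e[0])))
```

```text
yel [441.3 217.2 112. ]
pa [459.3 165.2 110. ]
pb [425.5 135.8 110. ]
cup [ 460.9 -158.6  108. ]
housing [ 458.7 -158.8   40. ]
lid [483.2 -59.3  66. ]
side yel [446.8 217.1 112. ]
side cup [ 463.5 -159.9  108. ]
yel pa 55.06768334324497 -70.91147846104418
yel pb 82.93681132078757 -100.9472547984789
pa pb 44.75826829690125 -138.9597208396317
```

The manual's scale: shifts go in shares of 600 mm and turns go in shares of 2 pi rad. Converting my numbers, 0.125 rad / 6.2832 = 0.0199.

move_tool(deltas=[[0.6,[0,0,0],[0,0,0.0199]],[0.6,[0,0,0],[0,0,0.0199]],[0.6,[0,0,0],[0,0,0.0199]],[0.6,[0,0,0],[0,0,0.0199]],[0.6,[0,0,0],[0,0,0.0199]],[0.6,[0,0,0],[0,0,0.0199]],[0.6,[0,0,0],[0,0,0.0199]],[0.6,[0,0,0],[0,0,0.0199]],[0.6,[0,0,0],[0,0,0.0199]],[0.6,[0,0,0],[0,0,0.0199]]], clamp_n=40)

```text
clock: 0.93
tool_pos: [170.7, 627.0, 404.3]
ee_rot: [0.69, 0.724, -0.0, 0.0]
force: [0.2, -0.1, -0.5]
gripper_width: 0.6
grip_force: 0.0
```

move_tool(deltas=[[0.6,[0,0,0],[0,0,0.0199]],[0.6,[0,0,0],[0,0,0.0199]],[0.6,[-0.0417,0.0417,0],[0,0,0]],[0.6,[-0.0417,0.0417,0],[0,0,0]],[0.6,[-0.0417,0.0417,0],[0,0,0]],[0.6,[-0.0417,0.0417,0],[0,0,0]],[0.6,[-0.0417,0.0417,0],[0,0,0]],[0.6,[-0.0417,0.0417,0],[0,0,0]],[0.6,[-0.0417,0.0417,0],[0,0,0]],[0.6,[-0.0417,0.0417,0],[0,0,0]]])

```text
clock: 1.77
tool_pos: [328.7, 390.6, 404.5]
ee_rot: [0.772, 0.635, -0.0, 0.0]
force: [1.0, 0.3, 0.4]
gripper_width: 0.599
grip_force: 0.0
```

move_tool(deltas=[[0.6,[-0.0417,0.0417,0],[0,0,0]],[0.6,[-0.0417,0.0417,0],[0,0,0]],[0.6,[-0.0417,0.0417,0],[0,0,0]],[0.6,[0,0,0],[0,0,0]],[0.6,[0,0,0],[0,0,0]]])

```text
clock: 2.18
tool_pos: [388.0, 302.7, 404.6]
ee_rot: [0.774, 0.634, -0.0, -0.0]
force: [0.1, 0.4, 0.1]
gripper_width: 0.602
grip_force: 0.0
```

Run:
```python
from station import robot, workorder, monitor, get_image
import cv2,pickle
w=get_image("wrist");cv2.imwrite("pics/w1.png",w["img"]);pickle.dump(w,open("w1.pkl","wb"))
print(monitor.state())
```

```text
{'clock': 2.2333, 'joints': array([6.03044791e-01, 2.60502829e-01, 1.94939691e+00, 2.29555079e-04,
       9.31953552e-01, 7.99901446e-01]), 'qd': array([ 0.03780341,  0.00357445, -0.00523234,  0.00103335, -0.00060034,
        0.00528213]), 'effort': array([-2.87132800e+00, -6.81523061e+01, -3.87408292e+01, -2.27766903e-01,
        6.46445202e-03, -2.84911450e-01]), 'tool_pos': array([387.46787798, 303.65010629, 404.60905919]), 'ee_rot': array([ 7.73214683e-01,  6.34144328e-01, -1.22138761e-04, -1.02732973e-04]), 'force': array([-0.6372449 ,  0.44574483,  0.39730055]), 'moment': array([ 0.00858307, -0.03693423,  0.00618567]), 'grip_force': 0.0, 'gripper_width': 0.596729625458014}
```

View pics/w1.png

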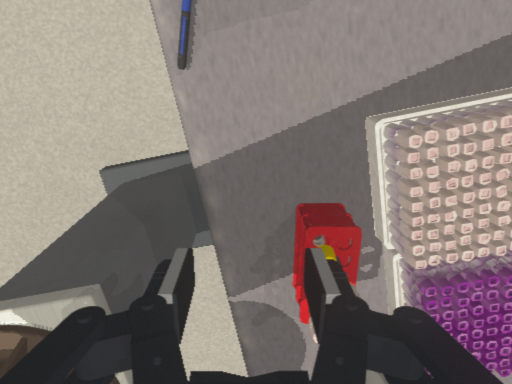

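The wrist view shows the yellow cap near (327,255), partly hidden by the right finger. I'll shift mostly along tool y, then measure again.

To row units: 23 mm / 600 = 0.0383, -12 mm / 600 = -0.02.

move_tool(deltas=[[0.6,[-0.02,0.0383,0],[0,0,0]],[0.6,[-0.02,0.0383,0],[0,0,0]],[0.6,[-0.0167,0.0383,0],[0,0,0]],[0.6,[0,0,0],[0,0,0]],[0.6,[0,0,0],[0,0,0]]])

```text
clock: 2.65
tool_pos: [448.5, 257.9, 404.4]
ee_rot: [0.773, 0.635, -0.0, -0.0]
force: [-0.7, 1.2, -0.3]
gripper_width: 0.604
grip_force: 0.0
```

Run:
```python
from station import robot, workorder, monitor, get_image
from h import *
import cv2,pickle
w=pickle.load(open("w1.pkl","rb"));print(ray(w,327,255,112),"cam",-w["R"].T@w["t"])
w=get_image("wrist");pickle.dump(w,open("w2.pkl","wb"))
im=w["img"];cv2.imwrite("pics/w2.png",im)
print(monitor.state()["tool_pos"])
```

```text
[442.867205   226.08642723 112.        ] cam [405.42560844 385.57851721 374.11027156]
[447.81561756 258.1620501  404.38748429]
```

View pics/w2.png

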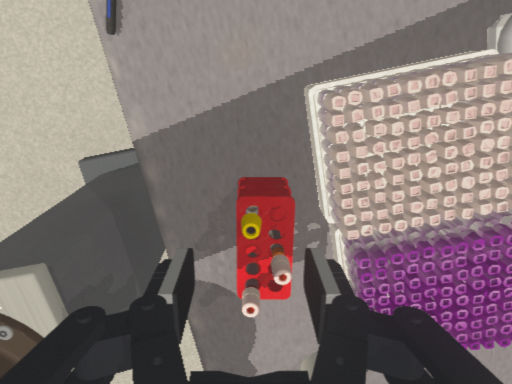

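The yellow cap top is at (251,230), with its base in the rack hole at (252,212), between the open fingers. The pink caps are at (283,277) and (250,310).

Run:
```python
from h import *
import pickle
from scipy.spatial.transform import Rotation as Ro
w=pickle.load(open("w2.pkl","rb"))
Y=ray(w,251,230,112);A=ray(w,283,277,110);B=ray(w,250,310,110)
print(Y,A,B,"base",ray(w,252,212,66))
e=B-Y;print(np.hypot(*e[:2]),np.degrees(np.arctan2(e[1],e[0])))
T=Ro.from_quat([.773,.635,0,0]).as_matrix()
print(T.round(3),T.T@(Y-[447.8,258.2,112]))
t=(np.array([443,217.3,112])-[447.8,258.2,112]);print(T.T@t)
```

```text
[443.33225027 217.9046857  112.        ] [462.36627747 165.90997805 110.        ] [426.51322411 136.80730732 110.        ] base [444.09413767 215.0821998   66.        ]
82.82309111362198 -101.71664161320862
[[ 0.194  0.981  0.   ]
 [ 0.981 -0.194  0.   ]
 [ 0.     0.    -1.   ]] [-40.3959561    3.44091171   0.        ]
[-41.05364375   3.23238838   0.        ]
```

To row units: 40 mm / 600 = 0.0667, 30 mm / 600 = 0.05.

move_tool(deltas=[[0.6,[-0.0342,0.0025,0],[0,0,0]],[0.6,[-0.0342,0.0025,0],[0,0,0]],[0.6,[0,0,0.05],[0,0,0]],[0.6,[0,0,0.0667],[0,0,0]],[0.6,[0,0,0.0667],[0,0,0]],[0.6,[0,0,0.05],[0,0,0]],[0.6,[0,0,0.014],[0,0,0]],[0.6,[0,0,0],[0,0,0]],[0.6,[0,0,0],[0,0,0]]])

```text
clock: 3.45
tool_pos: [443.2, 217.4, 257.0]
ee_rot: [0.772, 0.635, -0.0, -0.0]
force: [0.5, 0.3, 0.6]
gripper_width: 0.598
grip_force: 0.0
```

Run:
```python
from station import robot, workorder, monitor, get_image
from h import *
import cv2
w=get_image("wrist");a=w["img"][150:,130:380]
s=get_image("side");b=s["img"][100:225,180:305]
p=get_image("top");e=p["img"][150:220,140:265]
c=np.zeros((576,800,3),np.uint8);c[:468,:500]=cv2.resize(a,(500,468));c[:300,500:]=cv2.resize(b,(300,300));c[300:468,500:]=cv2.resize(e,(300,168))
cv2.imwrite("pics/w3.png",c);print(monitor.state()["tool_pos"])
```

```text
[443.89734668 217.14160853 258.09380381]
```

View pics/w3.png

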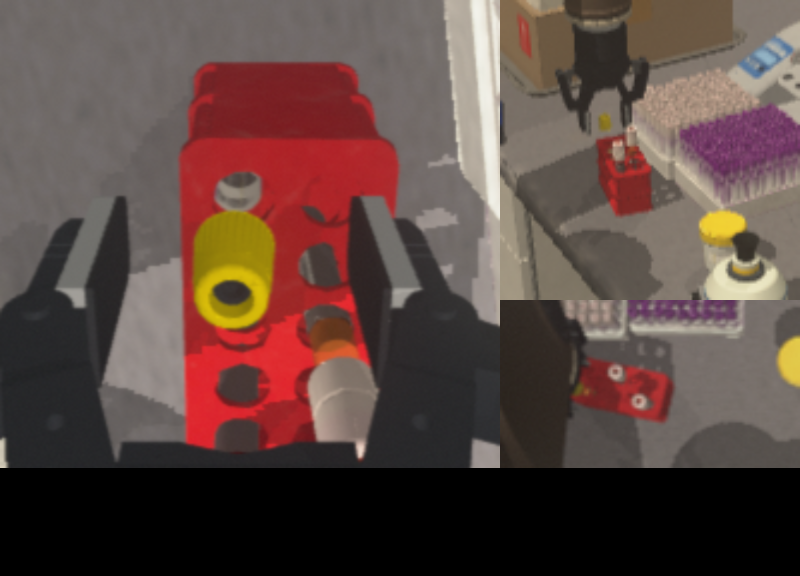

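The cap sits centred between the pads, at about (234,290) in the crop, and the pink tube clears the right finger. I'll close.

move_tool(deltas=[[0,[0,0,0],[0,0,0]],[0,[0,0,0],[0,0,0]],[0,[0,0,0],[0,0,0]],[0,[0,0,0],[0,0,0]],[0,[0,0,0],[0,0,0]],[0,[0,0,0],[0,0,0]],[0,[0,0,0],[0,0,0]],[0,[0,0,0],[0,0,0]]], clamp_n=50)

```text
clock: 4.27
tool_pos: [443.5, 216.6, 256.5]
ee_rot: [0.773, 0.635, 0.0, 0.0]
force: [1.3, -1.4, 4.4]
gripper_width: 0.177
grip_force: 49.0
```

move_tool(deltas=[[0,[0,0,-0.0083],[0,0,0]],[0,[0,0,-0.0167],[0,0,0]],[0,[0,0,-0.0333],[0,0,0]],[0,[0,0,-0.0417],[0,0,0]],[0,[0,0,-0.0417],[0,0,0]],[0,[0,0,-0.0417],[0,0,0]],[0,[0,0,-0.0333],[0,0,0]],[0,[0,0,0],[0,0,0]],[0,[0,0,0],[0,0,0]]])

```text
clock: 5.02
tool_pos: [443.4, 216.6, 387.9]
ee_rot: [0.773, 0.635, 0.001, 0.0]
force: [-0.1, -0.2, -0.9]
gripper_width: 0.181
grip_force: 48.9
```

Run:
```python
from station import robot, workorder, monitor, get_image
from h import *
import cv2,pickle
w=get_image("wrist");a=w["img"]
s=get_image("side");b=s["img"][80:205,180:305]
pickle.dump((w,s),open("w4.pkl","wb"))
c=np.zeros((384,800,3),np.uint8);c[:,:512]=a;c[:288,512:]=cv2.resize(b,(288,288))
cv2.imwrite("pics/w4.png",c);print(monitor.state()["tool_pos"],monitor.state()["ee_rot"])
```

```text
[442.94391231 216.43058353 386.13394626] [ 7.72574898e-01  6.34923580e-01 -2.60105493e-04 -8.24124901e-05]
```

View pics/w4.png

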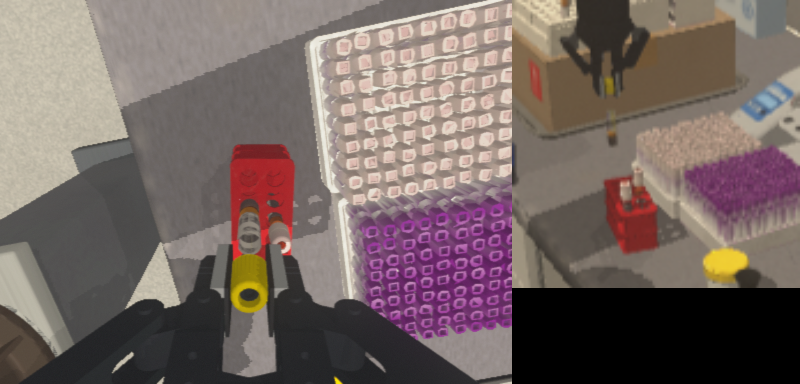

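The tube is held upright, cap at (249,290) and tip at (249,205) px, and the rack is undisturbed. I'll carry it toward the mixer, stopping 40 mm short to measure.

To row units: -38 mm / 600 = -0.0633, -36 mm / 600 = -0.06.

move_tool(deltas=[[0,[-0.0333,0.0083,0],[0,0,0]],[0,[-0.06,0.0167,0],[0,0,0]],[0,[-0.0633,0.0167,0],[0,0,0]],[0,[-0.0633,0.0167,0],[0,0,0]],[0,[-0.0633,0.0167,0],[0,0,0]],[0,[-0.0633,0.0167,0],[0,0,0]],[0,[-0.0633,0.0167,0],[0,0,0]],[0,[-0.0633,0.0167,0],[0,0,0]],[0,[-0.0467,0.0167,0],[0,0,0]],[0,[-0.0217,0.01,0],[0,0,0]]])

```text
clock: 5.95
tool_pos: [469.3, -123.1, 385.4]
ee_rot: [0.773, 0.634, -0.001, -0.0]
force: [0.1, 0.8, -1.0]
gripper_width: 0.181
grip_force: 48.9
```

move_tool(deltas=[[0,[0,0,0],[0,0,0]],[0,[0,0,0],[0,0,0]],[0,[0,0,0],[0,0,0]],[0,[0,0,0],[0,0,0]]])

```text
clock: 6.28
tool_pos: [469.3, -119.0, 385.9]
ee_rot: [0.772, 0.635, -0.0, -0.001]
force: [-0.5, 0.1, 0.1]
gripper_width: 0.174
grip_force: 48.9
```

Run:
```python
from station import robot, workorder, monitor, get_image
from h import *
import cv2,pickle
w=get_image("wrist");s=get_image("side");p=get_image("top");st=monitor.state()
pickle.dump((w,s,p,st),open("w5.pkl","wb"))
c=np.zeros((560,800,3),np.uint8);c[:384,:512]=w["img"];c[:288,512:]=cv2.resize(s["img"][130:250,220:340],(288,288));c[288:488,512:]=cv2.resize(p["img"][150:220,240:340],(288,200))
cv2.imwrite("pics/w5.png",c);print(st["tool_pos"],st["ee_rot"])
```

```text
[ 469.55700066 -119.08255494  386.25363386] [ 7.72189515e-01  6.35392270e-01 -4.26709531e-05 -1.18756609e-04]
```

View pics/w5.png

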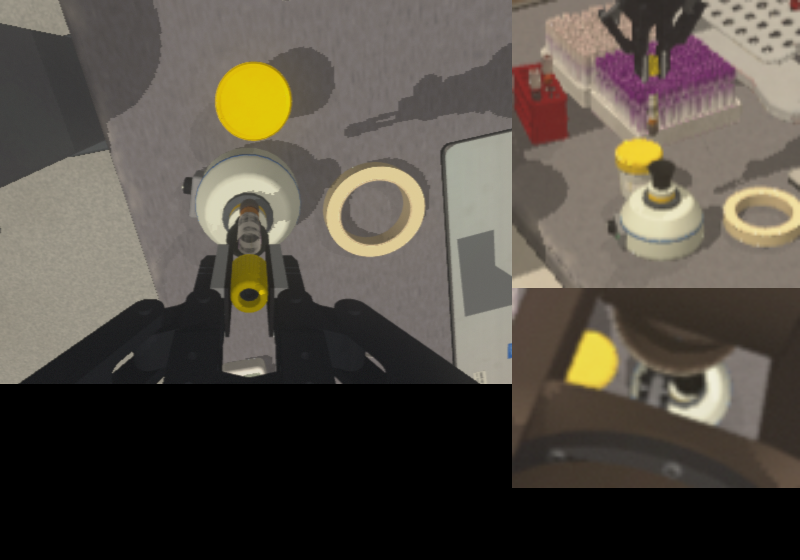

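The wrist view shows the tube in front of the cup. The collar is centred near column 247 and the tube at 249. In the side view the tip is at about (278.3,184.2) and the cup mouth at (282.5,200.8). I'll work out the relative offset.

Run:
```python
from h import *
import pickle
from scipy.spatial.transform import Rotation as Ro
w,s,p,st=pickle.load(open("w5.pkl","rb"))
T=Ro.from_quat(st["ee_rot"]).as_matrix();tc=st["tool_pos"]
tip=tc+T@[0,0,254.5];print("tip",tip,"proj",proj(s,tip),"wrist proj",proj(w,tip))
print("side tip ray",ray(s,278.3,184.2,tip[2]))
print("side cup",ray(s,282.5,200.8,108))
for c in ([461.5,-159.8,108],[461,-158.6,108],[463.5,-159.9,108]):print(c,"->side",proj(s,c),"tool",(T.T@(np.array(c)-tc)).round(1))
for u,v,z in((247,218,66),(247.5,200,30),(253,101,66)):
  X=ray(w,u,v,z);print(X,(T.T@(X-tc))[1])
w4=pickle.load(open("w4.pkl","rb"));print(proj(w4[1],[443,216.4,131.6]),"seen 223.4,141.2")
import cv2
cv2.imwrite("pics/w6.png",np.hstack([cv2.resize(s["img"][170:220,262:302],(400,500),interpolation=cv2.INTER_CUBIC),cv2.resize(w["img"][180:280,210:290],(400,500),interpolation=cv2.INTER_CUBIC)]))
```

```text
tip [ 469.50182145 -119.04967873  131.75364197] proj (np.float64(277.3130819344525), np.float64(185.0561271066574)) wrist proj (np.float64(248.13320513802591), np.float64(201.67788497521764))
side tip ray [ 474.4984169  -116.39189148  131.75364197]
side cup [ 457.93605909 -169.41671034  108.        ]
[461.5, -159.8, 108] ->side (np.float64(281.87978434887583), np.float64(198.88179489740034)) tool [-41.5   0.  278.3]
[461, -158.6, 108] ->side (np.float64(281.52943715397794), np.float64(198.73325490669978)) tool [-40.4  -0.7 278.3]
[463.5, -159.9, 108] ->side (np.float64(282.47579883175314), np.float64(198.7089989840133)) tool [-41.2   2.  278.2]
[ 460.42069793 -159.03690494   66.        ] -1.195886383550419
[ 461.57452408 -154.91659253   30.        ] -0.8484774183346615
[485.60841686 -57.48064258  66.        ] 3.9654885029705764
(np.float64(222.49846277279485), np.float64(142.5458082471317)) seen 223.4,141.2
```

View pics/w6.png

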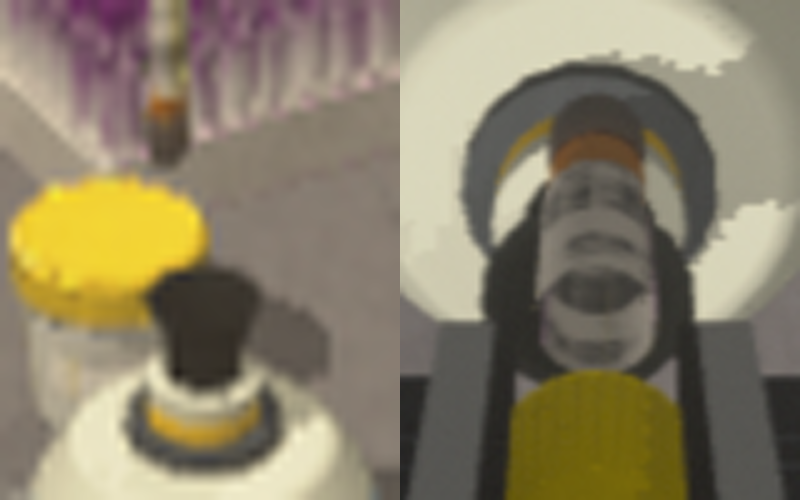

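The side zoom puts the tip at (278.2,186) and the cup mouth centre at (281.9,199.2). In the wrist view the cup is centred about 2 px left of the tube. Correction is about (-40.5,-1.3) mm in tool axes. I'll move over and lower into the mouth.

To row units: -15 mm / 600 = -0.025, -1.3 mm / 600 = -0.0022.

move_tool(deltas=[[0,[-0.025,-0.0022,0],[0,0,0]],[0,[-0.025,0,0],[0,0,0]],[0,[-0.0175,0,0],[0,0,0]],[0,[0,0,0],[0,0,0]],[0,[0,0,0],[0,0,0]],[0,[0,0,0],[0,0,0]]])

```text
clock: 6.93
tool_pos: [460.5, -159.0, 386.3]
ee_rot: [0.773, 0.635, 0.0, -0.0]
force: [-0.2, -0.1, 0.3]
gripper_width: 0.175
grip_force: 48.9
```

move_tool(deltas=[[0,[0,0,0.0133],[0,0,0]],[0,[0,0,0.0167],[0,0,0]],[0,[0,0,0.0117],[0,0,0]],[0,[0,0,0.0083],[0,0,0]],[0,[0,0,0],[0,0,0]],[0,[0,0,0],[0,0,0]]])

```text
clock: 7.43
tool_pos: [460.4, -159.3, 355.8]
ee_rot: [0.773, 0.635, -0.0, -0.001]
force: [-0.1, 0.8, 0.7]
gripper_width: 0.176
grip_force: 48.9
```

move_tool(deltas=[[0,[0,0,0.005],[0,0,0]],[0,[0,0,0.005],[0,0,0]],[0,[0,0,0.0033],[0,0,0]],[0,[0,0,0],[0,0,0]],[0,[0,0,0],[0,0,0]],[0,[0,0,0],[0,0,0]]])

```text
clock: 7.93
tool_pos: [460.5, -159.4, 348.4]
ee_rot: [0.773, 0.635, 0.0, 0.0]
force: [-0.2, 0.0, -0.1]
gripper_width: 0.179
grip_force: 48.9
```

Run:
```python
from station import robot, workorder, monitor, get_image
from h import *
import cv2,pickle
w=get_image("wrist");s=get_image("side")
pickle.dump((w,s),open("w7.pkl","wb"))
cv2.imwrite("pics/w7.png",np.hstack([cv2.resize(s["img"][150:220,262:312],(357,500),interpolation=cv2.INTER_CUBIC),cv2.resize(w["img"][150:290,190:310],(428,500),interpolation=cv2.INTER_CUBIC)]))
print(monitor.state()["moment"],monitor.state()["force"])
```

```text
[-0.01136827  0.02259783 -0.04691486] [ 0.57030523  0.2080202  -0.06554999]
```

View pics/w7.png

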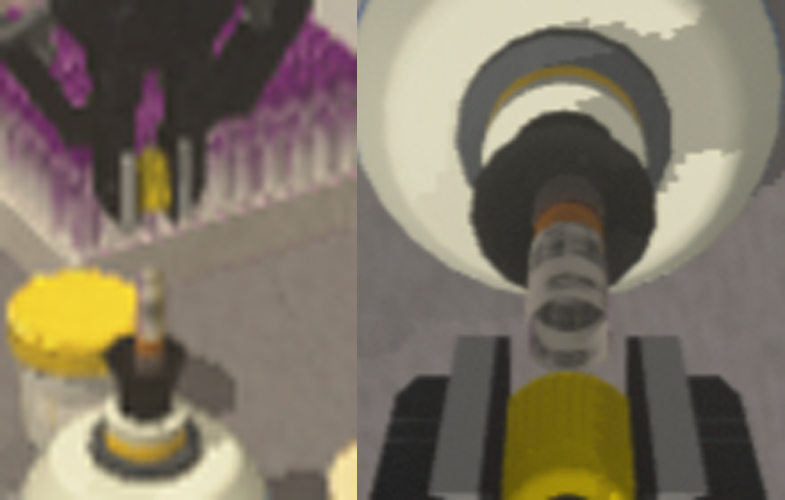

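The tube is inside the mouth and well centred, with rim centre at (563,200) and tube at (567,200) in the zoom. There is no contact force. I'll lower until the spring is felt.

To row units: 3 mm / 600 = 0.005, 2 mm / 600 = 0.0033.

move_tool(deltas=[[0,[0,0,0.005],[0,0,0]],[0,[0,0,0.005],[0,0,0]],[0,[0,0,0.0033],[0,0,0]],[0,[0,0,0],[0,0,0]],[0,[0,0,0],[0,0,0]],[0,[0,0,0],[0,0,0]]])

```text
clock: 8.53
tool_pos: [460.5, -159.4, 340.2]
ee_rot: [0.773, 0.635, -0.0, -0.0]
force: [0.1, -1.1, -0.3]
gripper_width: 0.178
grip_force: 48.8
```

move_tool(deltas=[[0,[0,0,0.0033],[0,0,0]],[0,[0,0,0.0017],[0,0,0]],[0,[0,0,0],[0,0,0]],[0,[0,0,0],[0,0,0]],[0,[0,0,0],[0,0,0]]])

```text
clock: 8.95
tool_pos: [460.5, -159.4, 337.4]
ee_rot: [0.773, 0.635, 0.0, 0.0]
force: [0.1, -0.2, 2.3]
gripper_width: 0.177
grip_force: 49.1
```

move_tool(deltas=[[0,[0,0,0.0033],[0,0,0]],[0,[0,0,0],[0,0,0]],[0,[0,0,0],[0,0,0]],[0,[0,0,0],[0,0,0]]])

```text
clock: 9.28
tool_pos: [460.5, -159.4, 335.3]
ee_rot: [0.773, 0.635, 0.0, 0.0]
force: [-0.1, 0.1, 2.9]
gripper_width: 0.175
grip_force: 49.2
```

To row units: 2 mm / 600 = 0.0033, 1 mm / 600 = 0.0017.

move_tool(deltas=[[0,[0,0,0.0033],[0,0,0]],[0,[0,0,0.0017],[0,0,0]],[0,[0,0,0.0017],[0,0,0]],[0,[0,0,0.0008],[0,0,0]],[0,[0,0,0],[0,0,0]],[0,[0,0,0],[0,0,0]],[0,[0,0,0],[0,0,0]],[0,[0,0,0],[0,0,0]]])

```text
clock: 9.95
tool_pos: [460.6, -159.4, 330.8]
ee_rot: [0.773, 0.635, 0.0, 0.0]
force: [0.1, 0.6, 5.9]
gripper_width: 0.179
grip_force: 49.4
```

Run:
```python
from station import robot, workorder, monitor, get_image
from h import *
import cv2
F=[]
for i in range(6):
    s=get_image("side");st=monitor.state();F.append(np.r_[st["force"],st["tool_pos"]])
w=get_image("wrist")
print(np.mean(F,0).round(2),st["clock"])
cv2.imwrite("pics/w8.png",np.hstack([cv2.resize(s["img"][150:220,262:312],(357,500),interpolation=cv2.INTER_CUBIC),cv2.resize(w["img"][150:290,190:310],(428,500),interpolation=cv2.INTER_CUBIC)]))
```

```text
[-3.4000e-01  3.7000e-01  5.4700e+00  4.6055e+02 -1.5941e+02  3.3079e+02] 10.25
```

View pics/w8.png

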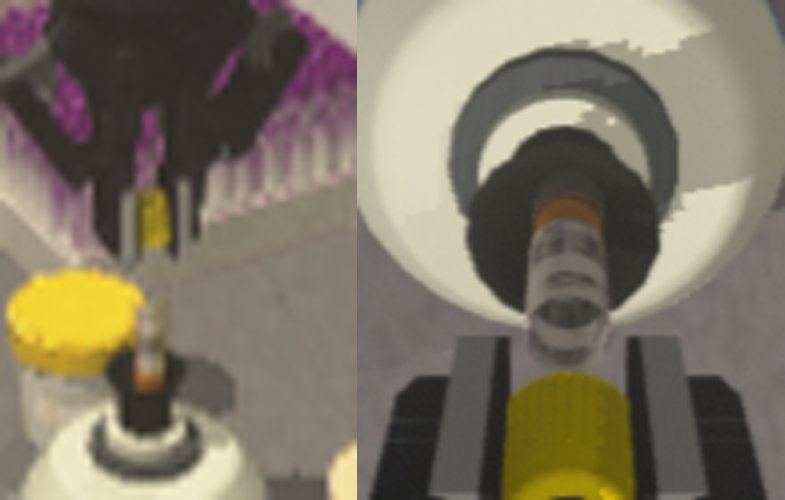

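The yellow band has gone into the collar and the white band at about (565,110) still shows. The force is 5.5 N, which matches half travel, so I'm handing in.

```bash
python3 -c "
from station import robot, workorder, monitor, get_image
print(workorder.finish_job())"
```

```text
the job is handed in; nothing more can be done
None
```

The yellow-capped tube is standing in the mixer cup and held pressed at about half travel (5.5 N, yellow band gone, white band showing); the job is handed in, but no verdict was returned.

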